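Mount the scanner test phantom and torque its clamp to the click

TASK

Take the orange test phantom out of its grey cradle and gently seat its spigot fully home in the clamp stand. Then tighten the clamp by turning the click wrench on the bolt clockwise (seen from above) until the wrench breaks away, stop at once before its joint is forced towards its end stop, and let go of it with the clamp left tight. Leave the other things on the desk where they are.

Things in the scene. Friction and masses are not known exactly. Their poses are not given: they have to be found in the camera images.
- phantom_mid (a point): Loose test phantom: upright orange cylinder with two white bands and a black cross on top, 50 mm across, 70 mm tall, 0.25 to 0.5 kg, with a chamfered steel spigot 24 mm across and 25 mm long under its centre. This point: on its axis, half-way up the orange body, 35 mm above the shoulder, 60 mm above the spigot's foot. z up. Grip it across the body in any direction.
- cradle: Grey upright ring, 72 mm across and 32 mm high, fixed to the desk, in which the phantom stands at the start with its shoulder on the rim and its spigot hanging in the 36 mm bore. Origin: centre of its underside, on the desk.
- stand: Aluminium clamp block fixed to the desk, 90 mm (its x) by 160 mm (its y) by 45 mm high, on a dark foot plate 120 by 200 mm, 8 mm thick. Origin: centre of its underside, on the desk. The socket hole is at y +40 mm, the clamp bolt (upright axis) at y -40 mm.
- socket (a point): Centre of the mouth of the socket hole, in the block's top face, 45 mm above the desk. Hole 27 mm across with a 2 mm chamfer, 32 mm deep. The phantom is home when its shoulder rests on the top face (phantom_mid then 35 mm above this point).
- jaw_mid (a point): Middle of the top of the small blue clamp jaw (36 by 14 by 14 mm) on the block, between bolt and hole. It creeps along the stand's +y by 4 mm per radian of bolt turn: at stand y 3.5 mm when wholly slack, about 7 mm when tight. How far the clamp is already turned differs from start to start.
- wrench_head (a point): Breakaway joint of the wrench, in its steel head, 15 mm from the upright bolt axis, 73 mm above the desk. x points outward from the bolt along the unbroken handle, z up. The head (38 mm across, top 83 mm above the desk) stays on the bolt. Clockwise from above tightens; moving it takes 8 to 11 N at mid-grip at first, growing until the click, 0.4 to 1 rad on. The bolt stays where it is let go.
- catch (a point): Red mark on the steel neck, 40 mm out from the breakaway joint; within 1 mm of wrench_head's x axis while unbroken. At 1.8 N m (about 13 N at mid-grip) the joint gives: handle and mark swing clockwise off the head's line (to its -y), the force falling steadily to 2/3 at 3.2 mm (counts as the click) and 1/4 at 8.7 mm (too far); end stop at 10 mm (0.25 rad). Let go, it springs back straight.
- grip_mid (a point): Middle of the wrench's black hand grip, a level round bar 24 mm across and 108 mm long, 155 mm from the bolt axis, its axis 73 mm above the desk (free space below it). x points outward along the handle, z up. It can be pushed from the side, straddled or pinched from above.
- tumbler: Bystander: beige lidded beaker, 64 mm across, 160 mm tall. Origin: centre of its underside.
- keyboard: Bystander: black keyboard, 150 by 410 mm, 22 mm high. Origin: centre of its underside.
- mouse: Bystander: black mouse, 105 by 60 by 30 mm. Origin: centre of its underside.
- control_pad: Bystander: round grey control pad with coloured buttons, 170 mm across, 33 mm high. Origin: centre of its underside.
- mug: Bystander: white mug, 80 mm across, 95 mm tall. Origin: centre of its underside.
- spanner: Bystander: plain steel spanner, 170 mm long, lying on the desk; not needed.
- spare_phantom: Bystander: white cylinder with a green band, 60 mm across, 90 mm tall, no spigot; not needed. Origin: centre of its underside.
There are look-alikes about, which are no part of the job. Leave any pink or purple look-alike of the part that bears phantom_mid alone.

How it is judged:
On the way, in this order (a step that is already met when the one before it is completed fails the run):
1. the phantom is seated fully home in the socket, upright (z of phantom_mid in the frame of socket below 0.038 m and horizontal distance between phantom_mid and socket below 0.004 m and angle between phantom_mid's own z axis and vertical below 0.06 rad), for 0.2 s.
2. the wrench breaks away: its red mark is 3.2 mm or more off the head's line (y of catch in the frame of wrench_head below -0.0032 m), for 0.05 s.
At the end, for the whole second after the job is handed in: The phantom stands home in the socket (its mid point 30 to 38 mm above the mouth, within 4 mm of its axis, tilted under 0.06 rad), the clamp is tight (jaw beyond 5.9 mm along the stand's y), and the wrench has been let go and has sprung back straight (red mark within 1.5 mm of the head's line) (all of step 1 and z of phantom_mid in the frame of socket above 0.03 m and y of jaw_mid in the frame of stand above 0.0059 m and y of catch in the frame of wrench_head above -0.0015 m); the robot touches nothing.
It fails at once if the wrench is pulled on after the click, towards its end stop (red mark more than 8.7 mm off the head's line) (y of catch in the frame of wrench_head below -0.0087 m).
It fails at once if the phantom is pressed or dropped on the stand with more than 60 N (contact force between phantom and stand above 60 N).
It fails at once if a bystander is moved by more than 30 mm (distance of any of tumbler, keyboard, mouse, control_pad, mug, spanner, spare_phantom from where it was at the start of the episode above 0.03 m).
It also fails if it takes over 72 s, if anything falls off the work surface, if the arm or the gripper's body presses on something with over 40 N, if the wrist force passes 120 N, or if a joint passes its speed limit or range.

ROBOT

A 6-joint arm with a two-finger parallel gripper is mounted at the origin on the work surface. World frame = base frame: x ahead of the robot, y to its left, z up, the work surface at z = 0. Lengths are in m, angles in rad, forces in N, time in s.
With the tool pointing down it reaches from about 0.25 to 0.8 m from the base axis. Payload 8.5 kg.
Tool frame: the origin (TCP) lies on the front face of the gripper's body, between the roots of the fingers; the fingertips stand ctrl.tip_reach ahead of it and the grasp point (between the pads) lies 54 mm ahead of it (ctrl.tip_reach is the distance from the TCP to the fingertips, in m); z points along the fingers, y is the line along which they close (so a half turn about z gives the same grasp; the last joint's range is limited). The gripper opens to 85 mm and grips with 20 to 120 N. Pads are 22 mm wide; open, the fingers measure 114 mm over their backs; the gripper's body (76 mm by 85 mm) begins 54 mm behind the grasp point. The pads swing forward as they close: fully open they stand 13 mm farther back than shut.
Start: joints at [1.207, 0.238, -0.013, 1.319, 0, 1.571], TCP at [0.187, 0.491, 0.304] pointing down, gripper open.
Joint ranges: [-2.66, 2.66], [-1.03, 1.9], [-1.14, 1.46], [-1.82, 2.27], [-1.45, 1.34], [-3.14, 3.14]. Speed limits (rad/s): [2.22, 2.22, 2.79, 3.14, 3.14, 3.14].

INTERFACE

Orientations are given as a 3x3 rotation matrix whose columns are the frame's x, y, z axes.
In Python, from bench import ctrl gives the robot as it stands. The module is installed in compiled form; this text tells all that it offers.
- The arm moves only by the tool move_arm, never from a script. Its argument "steps" is a list of rows, each a list of 2 entries, a list of its own where there are three numbers: the shift along the tool's x, y, z in cm, then the turn about the tool's z in rad. In form: [[[tx, ty, tz], spin], ...]. A call has 1 to 5 rows; each row shifts and turns the commanded pose from where the row before left it, along the tool's axes as they then stand; what a row does not reach is not made up. A row lasts 1/10 s, in which the tool goes at most 50 mm and 8.59 degrees, less where a joint would pass 70% of its speed; a pose out of reach is approached as far as the arm can. A call is refused whole if a number of a shift passes 5 or a number of a turn 0.15, either way. A call with a gripper value outside its range is refused whole. "fingers" is the closure, from 0 (fully open) to 1 (shut), set as the call begins (left out, the last holds). The fingers move at their own pace and stop on an object; the grip force is fixed at half the most. Time passes only in rows, so rows that do not move let the fingers close. It gives the time, the measured TCP pose, the force, the opening and the grip force at its end, in the units of the state.
- ctrl.sense(): the state, without advancing time (a new reading comes with each control period).
- ctrl.camera(name): name is "side" or "top" or "wrist"; returns the picture (400x640x3 uint8, red, green, blue); there is no depth.
- ctrl.get_calibration(name): a dict with "fovy" (degrees; the focal length in pixels is half the picture's height over the tangent of half this angle, whatever the lens; pixels are square), "cx", "cy" (the principal point, pixels), "world_to_cam" (4x4, takes a point from world to camera coordinates). Camera axes: x right, y up, looking along -z (the intrinsics and any distortion apply to the point x, -y, -z); pixel columns grow to the right and rows downward; lengths in m; the calibration is good to about 2 mm. A picture is of the moment at which its call begins: read the wrist's pose just before it. get_calibration takes no time and is no camera call; for the wrist camera it gives the pose at the moment of the call.
- ctrl.hand_in(): hands the job in; it is judged then, once.
Trained networks look in the newest picture that a camera, given by its name, has taken for a name from the list of things; names that differ only in an ending like _2 or _b are one class to them, and where a whole thing is asked for, a point or a joint stands for the part that bears it (a point fixed in the world has none). Each returns a list of dicts, best first, with "conf" (0 to 1); they miss things now and then, are a little off and sometimes report something else, mostly with a low value. They report only what shows in the picture. A call takes as long as a camera call. They do not tell look-alikes from the thing itself.
- ctrl.spot_in(camera, label): "rect" ([left, top, right, bottom] in pixels, round what is visible of it).
The state is a dict: "t": time; "joint_pos": joint angles; "qvel": joint speeds; "effort": joint torques, N m; "eef_pos": TCP position; "tcp_rot": TCP orientation; "ft_force": force on the tool from outside, world axes, zero at the start; "torque": the same for the moment, N m; "finger_gap": finger opening in m; "grasp_force": force on a finger pad.
Only numpy, scipy, OpenCV 4.12 (cv2) and the standard library are available. Lean on these libraries where they do the work, as an engineer would, in place of code of your own. Each camera call takes 0.05 s, during which the arm holds its last target. There are 200 camera calls.

## Working session

There is one attempt and no reset: what is moved stays moved. The work goes in short steps, Python scripts to look and compute and a tool call to move; the robot and the scene stay as the last step left them, time stands still between calls to the robot, and variables do not carry over. Pictures are saved under pics/ and viewed, at most 13 in all, crops included, and the job is handed in when it is done.

Besides the shell and the picture viewer there is one more tool, called as name([rows], argument=value, ...), one row to a line, values as JSON. move_arm: Moves the arm, as the interface text tells. Its arguments: {"type":"object","properties":{"steps":{"type":"array","items":{"type":"array"}},"fingers":{"type":"number"}},"required":["steps"]}

```bash
mkdir -p pics
cat > h.py <<'E'
import numpy as np, cv2
from bench import ctrl
def cal(n):
    c=ctrl.get_calibration(n); f=200/np.tan(np.radians(c["fovy"])/2); return c,f
def ray(n,uv,c=None):
    c,f=(cal(n) if c is None else c); M=np.linalg.inv(np.array(c["world_to_cam"]))
    d=np.array([(uv[0]-c["cx"])/f,-(uv[1]-c["cy"])/f,-1.]); d=M[:3,:3]@d
    return M[:3,3],d/np.linalg.norm(d)
def atz(n,uv,z,c=None):
    o,d=ray(n,uv,c); return o+d*(z-o[2])/d[2]
def proj(n,p,c=None):
    c,f=(cal(n) if c is None else c); q=np.array(c["world_to_cam"])@np.r_[p,1]
    return np.array([c["cx"]+f*q[0]/-q[2],c["cy"]-f*q[1]/-q[2]])
def tri(rays):
    A=sum(np.eye(3)-np.outer(d,d) for o,d in rays);b=sum((np.eye(3)-np.outer(d,d))@o for o,d in rays)
    return np.linalg.solve(A,b)
def save(n,img): cv2.imwrite("pics/"+n,img[...,::-1])
E
python3 - <<'E'
from h import *
s=ctrl.sense();print(s["t"],ctrl.tip_reach,s["eef_pos"],s["tcp_rot"])
for n in("top","side"):
    im=ctrl.camera(n);save(n+"0.png",im);c=ctrl.get_calibration(n);print(n,c)
    for l in("phantom_mid","cradle","stand","jaw_mid","wrench_head","catch","grip_mid"):
        print(n,l,[(round(d["conf"],2),np.round(d["rect"]).tolist()) for d in ctrl.spot_in(n,l)][:4])
E
```

```text
0.0 0.0726 [0.1866951  0.49037305 0.30326283] [[-9.34551700e-01  3.55827052e-01 -4.77784859e-04]
 [ 3.55827371e-01  9.34550729e-01 -1.34761920e-03]
 [-3.30051803e-05 -1.42942875e-03 -9.99998978e-01]]
top {'fovy': 54.87981071586986, 'cx': 314.2338653312894, 'cy': 194.64949338194222, 'world_to_cam': array([[-0.01617863, -0.99980132, -0.01164367,  0.04133259],
       [ 0.99719867, -0.01698486,  0.07284447, -0.54634987],
       [-0.07302776, -0.01043253,  0.99727534, -1.25134814],
       [ 0.        ,  0.        ,  0.        ,  1.        ]])}
top phantom_mid [(0.75, [456.0, 225.0, 481.0, 239.0]), (0.73, [152.0, 171.0, 189.0, 208.0]), (0.63, [454.0, 257.0, 473.0, 272.0]), (0.6, [463.0, 198.0, 486.0, 215.0])]
top cradle [(0.69, [424.0, 192.0, 447.0, 214.0])]
top stand [(0.63, [299.0, 171.0, 404.0, 217.0]), (0.45, [422.0, 191.0, 447.0, 216.0])]
top jaw_mid [(0.56, [324.0, 188.0, 330.0, 200.0])]
top wrench_head [(0.65, [338.0, 171.0, 406.0, 204.0])]
top catch []
top grip_mid [(0.71, [327.0, 191.0, 333.0, 199.0]), (0.55, [350.0, 173.0, 404.0, 194.0]), (0.29, [301.0, 169.0, 406.0, 217.0])]
side {'fovy': 50.36501444120941, 'cx': 318.2015474452949, 'cy': 196.02514305772615, 'world_to_cam': array([[ 0.975156  , -0.22107669, -0.01399513, -0.52119463],
       [ 0.16597116,  0.68732407,  0.7071345 , -0.14392353],
       [-0.14671177, -0.69188924,  0.70694055, -1.32981801],
       [ 0.        ,  0.        ,  0.        ,  1.        ]])}
side phantom_mid [(0.92, [262.0, 322.0, 282.0, 353.0]), (0.88, [331.0, 286.0, 353.0, 314.0]), (0.86, [301.0, 319.0, 323.0, 351.0]), (0.57, [338.0, 323.0, 359.0, 355.0])]
side cradle [(0.72, [327.0, 302.0, 355.0, 324.0]), (0.28, [321.0, 203.0, 363.0, 257.0])]
side stand [(0.84, [300.0, 188.0, 365.0, 261.0])]
side jaw_mid []
side wrench_head [(0.93, [318.0, 204.0, 364.0, 260.0])]
side catch [(0.88, [324.0, 211.0, 366.0, 259.0])]
side grip_mid []
```

View pics/top0.png

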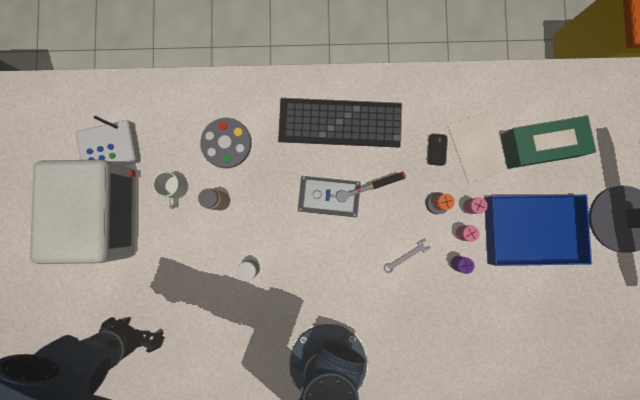

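View pics/side0.png

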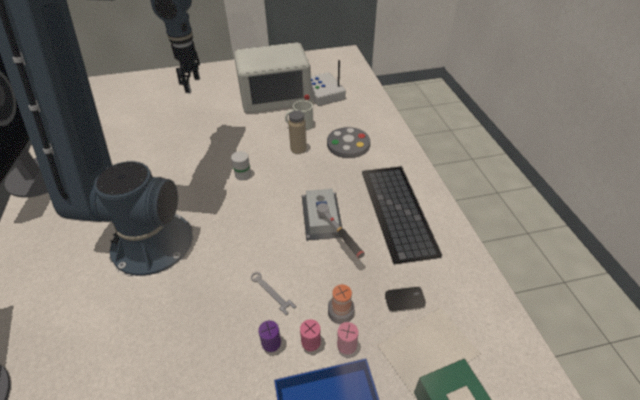

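Candidates for the phantom: orange in the cradle at top (446,202) / side (342,295). The look-alikes are pink at top (479,205) and (470,233), and purple at (464,265). I choose the orange one with the cross, standing in the grey ring. The stand is at top (330,196), with the hole at (317,195) on its left, the bolt at (342,196) and the black grip from about (368,186) to (405,175). Clockwise moves the handle towards the robot (-x).

Run:
```python
from h import *
P=lambda n,a,b:print(n,np.round(tri([ray("top",a),ray("side",b)]),3))
P("cross",(446,202),(342,292));P("wrench tip",(405,175),(361,256));P("head",(342,196),(322,203))
for n,uv,z in(("cross",(446,202),.102),("hole",(317,195),.045),("bolt",(342,196),.083),("tip",(404,176),.073),("c1",(301,176),.008),("c2",(361,179),.008),("c3",(358,216),.008),("c4",(298,211),.008)):
    print(n,np.round(atz("top",uv,z),3))
print(np.round(atz("side",(342,292),.102),3))
s=ctrl.sense();M=np.linalg.inv(np.array(ctrl.get_calibration("wrist")["world_to_cam"]));R=np.array(s["tcp_rot"])
print("wristcam in tool",R.T@(M[:3,3]-s["eef_pos"]),R.T@M[:3,:3],ctrl.get_calibration("wrist")["fovy"])
im=ctrl.camera("top");save("crop.png",cv2.resize(im[150:250,280:500],None,fx=3.6,fy=3.6,interpolation=cv2.INTER_CUBIC))
```

```text
cross [ 0.512 -0.373  0.103]
wrench tip [ 0.6   -0.256  0.075]
head [ 0.535 -0.054  0.1  ]
cross [ 0.511 -0.373  0.102]
hole [0.544 0.023 0.045]
bolt [ 0.537 -0.055  0.083]
tip [ 0.597 -0.253  0.073]
c1 [0.611 0.076 0.008]
c2 [ 0.598 -0.125  0.008]
c3 [ 0.474 -0.112  0.008]
c4 [0.494 0.087 0.008]
[ 0.513 -0.372  0.102]
wristcam in tool [ 0.0830706  -0.0001429  -0.07004879] [[ 1.18611451e-03  9.45354372e-01  3.26042490e-01]
 [ 9.99999274e-01 -1.19110601e-03 -1.84320678e-04]
 [ 2.14102812e-04  3.26042472e-01 -9.45355098e-01]] 60.76838999230559
```

View pics/crop.png

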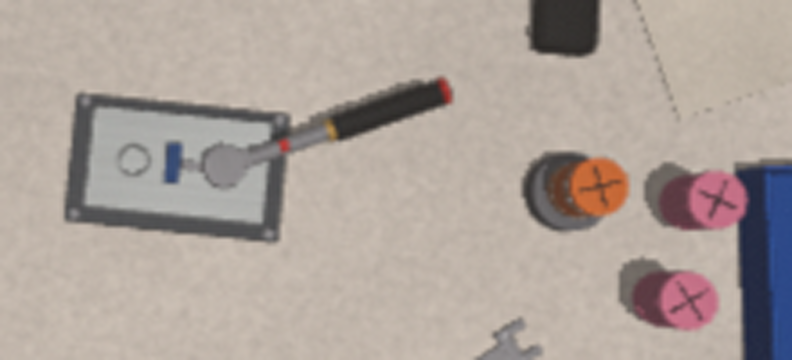

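The crop confirms the orange phantom: cross at crop (600,187), standing in the grey ring. The pinks are at (717,200) and (690,300). On the stand, the hole is at crop (134,160), the bolt head at (226,165), the red mark at (285,146), and the grip runs from (335,128) to (450,92).

```bash
cat >> h.py <<'E'
def plan(target,yaw=None,step=.045,spin=.14):
    """rows (cm, rad) to reach TCP target; yaw = world angle of tool y, tool down"""
    s=ctrl.sense();R=np.array(s["tcp_rot"]);p=np.array(s["eef_pos"]);d=np.array(target)-p
    a=np.arctan2(R[1,1],R[0,1]);dy=0 if yaw is None else (yaw-a+np.pi/2)%np.pi-np.pi/2   # half turn symmetric
    n=int(np.ceil(max(np.linalg.norm(d)/step,abs(dy)/spin,1)))
    rows=[]
    for i in range(n):
        y=a+dy*i/n; X=np.array([-np.sin(y),np.cos(y),0]);Y=np.array([np.cos(y),np.sin(y),0])
        rows.append([[round(float(v)*100/n,2) for v in(d@X,d@Y,-d[2])],round(float(-dy/n),3)])
    print("t",s["t"],"pos",np.round(p,4),"yaw",round(a,3),"dyaw",round(dy,3),"joints",np.round(s["joint_pos"],2),"n",n)
    for r in rows:print(r)
E
python3 -c "
from h import *
plan([.512,-.373,.25],0.0)"
```

```text
t 0.85 pos [0.1868 0.4906 0.3039] yaw 1.207 dyaw -1.207 joints [ 1.21  0.24 -0.01  1.32  0.    1.57] n 21
[[-2.91, -3.29, 0.26], 0.057]
[[-3.09, -3.12, 0.26], 0.057]
[[-3.27, -2.94, 0.26], 0.057]
[[-3.43, -2.74, 0.26], 0.057]
[[-3.58, -2.54, 0.26], 0.057]
[[-3.72, -2.33, 0.26], 0.057]
[[-3.85, -2.11, 0.26], 0.057]
[[-3.97, -1.89, 0.26], 0.057]
[[-4.07, -1.66, 0.26], 0.057]
[[-4.16, -1.42, 0.26], 0.057]
[[-4.23, -1.18, 0.26], 0.057]
[[-4.29, -0.94, 0.26], 0.057]
[[-4.34, -0.69, 0.26], 0.057]
[[-4.37, -0.44, 0.26], 0.057]
[[-4.39, -0.19, 0.26], 0.057]
[[-4.39, 0.07, 0.26], 0.057]
[[-4.38, 0.32, 0.26], 0.057]
[[-4.36, 0.57, 0.26], 0.057]
[[-4.32, 0.82, 0.26], 0.057]
[[-4.26, 1.07, 0.26], 0.057]
[[-4.19, 1.31, 0.26], 0.057]
```

move_arm([
  [[-2.9,-3.3,0.26],0.057],
  [[-3.1,-3.1,0.26],0.057],
  [[-3.3,-2.9,0.26],0.057],
  [[-3.4,-2.7,0.26],0.057],
  [[-3.6,-2.5,0.26],0.057],
], fingers=0)

```text
t: 1.35
eef_pos: [0.2653, 0.2847, 0.2909]
tcp_rot: [[-0.796, 0.606, 0.0], [0.606, 0.796, 0.0], [-0.0, 0.0, -1.0]]
ft_force: [1.4, -0.2, -0.4]
finger_gap: 0.0853
grasp_force: 0.0
```

move_arm([
  [[-3.7,-2.3,0.26],0.057],
  [[-3.85,-2.1,0.26],0.057],
  [[-3.97,-1.9,0.26],0.057],
  [[-4.1,-1.7,0.26],0.057],
  [[-4.2,-1.4,0.26],0.057],
])

```text
t: 1.85
eef_pos: [0.3439, 0.0788, 0.2782]
tcp_rot: [[-0.593, 0.805, 0.001], [0.805, 0.593, 0.0], [-0.0, 0.001, -1.0]]
ft_force: [0.8, 0.8, -0.1]
finger_gap: 0.0854
grasp_force: 0.0
```

move_arm([
  [[-4.2,-1.2,0.26],0.057],
  [[-4.3,-0.9,0.26],0.057],
  [[-4.3,-0.7,0.26],0.057],
  [[-4.4,-0.4,0.26],0.057],
  [[-4.4,-0.2,0.26],0.057],
])

```text
t: 2.35
eef_pos: [0.4227, -0.1263, 0.2651]
tcp_rot: [[-0.342, 0.94, 0.001], [0.94, 0.342, -0.0], [-0.0, 0.001, -1.0]]
ft_force: [-0.3, 1.3, -0.0]
finger_gap: 0.0854
grasp_force: 0.0
```

move_arm([
  [[-4.4,0.1,0.26],0.057],
  [[-4.4,0.3,0.26],0.057],
  [[-4.4,0.6,0.26],0.057],
  [[-4.3,0.8,0.26],0.057],
  [[-4.3,1.1,0.26],0.057],
])

```text
t: 2.85
eef_pos: [0.5025, -0.3319, 0.2518]
tcp_rot: [[-0.064, 0.998, 0.0], [0.998, 0.064, -0.0], [-0.0, 0.0, -1.0]]
ft_force: [0.6, -0.3, 0.6]
finger_gap: 0.0851
grasp_force: 0.0
```

Run:
```python
from h import *
c=cal("wrist");im=ctrl.camera("wrist");save("w1.png",im)
for d in ctrl.spot_in("wrist","phantom_mid"):
    r=d["rect"];print(d["conf"],np.round(r))
print(np.round(proj("wrist",[.512,-.373,.102],c)), np.round(c[0]["world_to_cam"],3))
plan([.512,-.373,.25],0.0)
```

```text
0.88 [297. 202. 363. 288.]
0.76 [ 45. 240. 151. 332.]
0.71 [208. 260. 250. 359.]
0.62 [278. 292. 339. 383.]
[328. 265.] [[ 0.998  0.065  0.001 -0.481]
 [-0.062  0.943 -0.326  0.37 ]
 [-0.022  0.325  0.945 -0.212]
 [ 0.     0.     0.     1.   ]]
t 2.95 pos [ 0.5034 -0.3344  0.2504] yaw 0.062 dyaw -0.062 joints [-0.59  0.39  0.08  1.25 -0.    0.92] n 1
[[-3.9, 0.62, 0.04], 0.062]
```

View pics/w1.png

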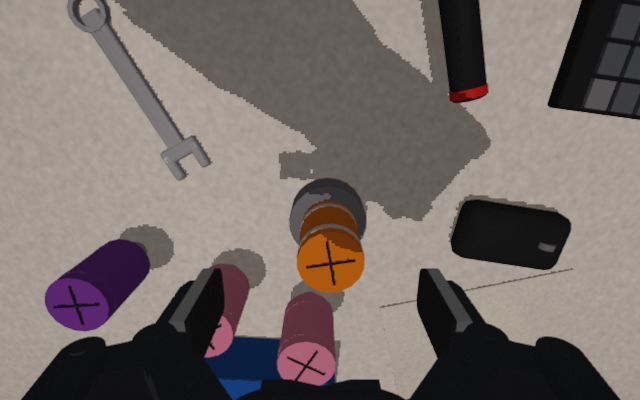

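The wrist view shows the orange cross at (331,263), 2 to 3 px from the prediction (328,265). The two pinks, at (215,320) and (306,365), are clear of the finger paths.

move_arm([
  [[-3.8,0.8,0],0.062],
  [[0,0,3],0],
  [[0,0,3.5],0],
  [[0,0,3.5],0],
  [[0,0,2.0],0],
])

```text
t: 3.45
eef_pos: [0.5115, -0.3664, 0.1291]
tcp_rot: [[-0.005, 1.0, -0.003], [1.0, 0.005, 0.002], [0.002, -0.003, -1.0]]
ft_force: [-0.4, -0.5, 0.4]
finger_gap: 0.0855
grasp_force: 0.0
```

```bash
python3 -c "
from h import *
plan([.514,-.372,.125],0.0)"
```

```text
t 3.45 pos [ 0.5115 -0.3664  0.1291] yaw 0.005 dyaw -0.005 joints [-0.62  0.52 -0.05  1.01 -0.    0.94] n 1
[[-0.56, 0.24, 0.41], 0.005]
```

move_arm([
  [[0,0,0],0],
  [[0,0,0],0],
])

```text
t: 3.65
eef_pos: [0.5128, -0.3672, 0.1325]
tcp_rot: [[-0.005, 1.0, -0.0], [1.0, 0.005, 0.0], [0.0, -0.0, -1.0]]
ft_force: [0.2, -0.1, 0.8]
finger_gap: 0.0855
grasp_force: 0.0
```

move_arm([
  [[-0.4,0.1,0.7],0],
  [[0,0,0],0],
])

```text
t: 3.85
eef_pos: [0.5142, -0.372, 0.1255]
tcp_rot: [[-0.005, 1.0, 0.001], [1.0, 0.005, -0.001], [-0.001, 0.001, -1.0]]
ft_force: [-0.4, 0.5, 0.0]
finger_gap: 0.085
grasp_force: 0.0
```

move_arm([
  [[0,0,0],0],
  [[0,0,0],0],
  [[0,0,0],0],
  [[0,0,0],0],
  [[0,0,0],0],
], fingers=1)

```text
t: 4.35
eef_pos: [0.5137, -0.3715, 0.1257]
tcp_rot: [[-0.005, 1.0, 0.001], [1.0, 0.005, -0.001], [-0.001, 0.001, -1.0]]
ft_force: [-2.0, 0.0, 5.9]
finger_gap: 0.0486
grasp_force: 62.0
```

move_arm([
  [[0,0,-1],0],
  [[0,0,-2],0],
  [[0,0,-3.5],0],
  [[0,0,-3.5],0],
  [[0,0,-3],0],
])

```text
t: 4.85
eef_pos: [0.5136, -0.3712, 0.257]
tcp_rot: [[-0.005, 1.0, 0.0], [1.0, 0.005, -0.0], [-0.0, 0.0, -1.0]]
ft_force: [0.9, -0.0, -2.2]
finger_gap: 0.0487
grasp_force: 62.7
```

```bash
python3 -c "
from h import *
print(ctrl.sense()['grasp_force'],ctrl.sense()['finger_gap'])
plan([.544,.023,.256],0.0)"
```

```text
62.65332341194153 0.04866609304619975
t 4.85 pos [ 0.5136 -0.3712  0.257 ] yaw 0.005 dyaw -0.005 joints [-0.63  0.44  0.17  1.3  -0.    0.94] n 9
[[4.38, 0.36, 0.01], 0.001]
[[4.38, 0.36, 0.01], 0.001]
[[4.38, 0.35, 0.01], 0.001]
[[4.38, 0.35, 0.01], 0.001]
[[4.38, 0.35, 0.01], 0.001]
[[4.38, 0.35, 0.01], 0.001]
[[4.38, 0.35, 0.01], 0.001]
[[4.38, 0.34, 0.01], 0.001]
[[4.38, 0.34, 0.01], 0.001]
```

move_arm([
  [[4,0.35,0],0.005],
  [[4.4,0.35,0],0],
  [[4.4,0.35,0],0],
  [[4.4,0.35,0],0],
  [[4.4,0.35,0],0],
])

```text
t: 5.35
eef_pos: [0.5306, -0.1536, 0.2553]
tcp_rot: [[0.0, 1.0, -0.0], [1.0, -0.0, 0.0], [0.0, -0.0, -1.0]]
ft_force: [0.5, -0.2, -2.8]
finger_gap: 0.0491
grasp_force: 62.8
```

move_arm([
  [[4.4,0.35,0],0],
  [[4.4,0.35,0],0],
  [[0,0,0],0],
  [[0,0,0],0],
])

```text
t: 5.75
eef_pos: [0.5379, -0.0662, 0.2552]
tcp_rot: [[-0.003, 1.0, -0.0], [1.0, 0.003, -0.0], [-0.0, -0.0, -1.0]]
ft_force: [-0.1, -1.1, -2.7]
finger_gap: 0.0487
grasp_force: 62.7
```

Run:
```python
from h import *
s=ctrl.sense();print(s["t"],np.round(s["eef_pos"],4),s["ft_force"],s["finger_gap"])
c=cal("wrist");im=ctrl.camera("wrist");save("w2.png",im)
import pickle;pickle.dump(c,open("c2.pkl","wb"))
print(proj("wrist",[.544,.023,.045],c))
for l in("stand","phantom_mid"):print(l,[(round(d["conf"],2),np.round(d["rect"]).tolist()) for d in ctrl.spot_in("wrist",l)][:3])
```

```text
5.75 [ 0.5379 -0.0662  0.2552] [-0.11327462 -1.07036379 -2.70150199] 0.04874807577414486
[327.23174942  75.43978444]
stand [(0.59, [252.0, 0.0, 413.0, 380.0])]
phantom_mid [(0.78, [247.0, 209.0, 390.0, 382.0])]
```

View pics/w2.png

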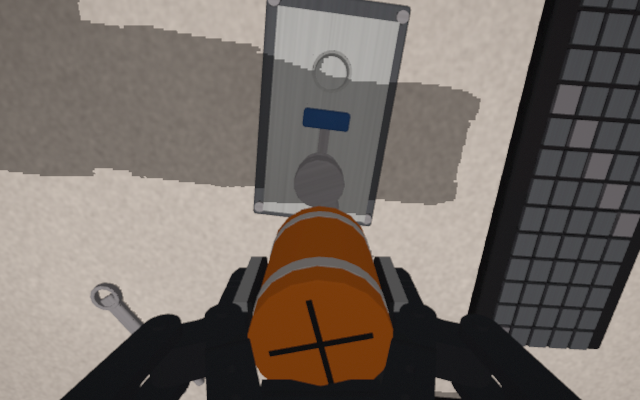

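move_arm([
  [[3.5,0.2,0],0],
  [[0,0,0],0],
  [[0,0,0],0],
])

```text
t: 6.2
eef_pos: [0.54, -0.033, 0.2549]
tcp_rot: [[0.0, 1.0, -0.0], [1.0, -0.0, -0.0], [-0.0, -0.0, -1.0]]
ft_force: [0.4, -1.2, -3.0]
finger_gap: 0.0488
grasp_force: 62.7
```

Run:
```python
from h import *
s=ctrl.sense();print(s["t"],np.round(s["eef_pos"],4))
c=cal("wrist");im=ctrl.camera("wrist");save("w3.png",im)
import pickle;pickle.dump(c,open("c3.pkl","wb"))
print(proj("wrist",[.544,.023,.045],c))
```

```text
6.2 [ 0.54   -0.033   0.2549]
[324.0855764  119.44333138]
```

View pics/w3.png

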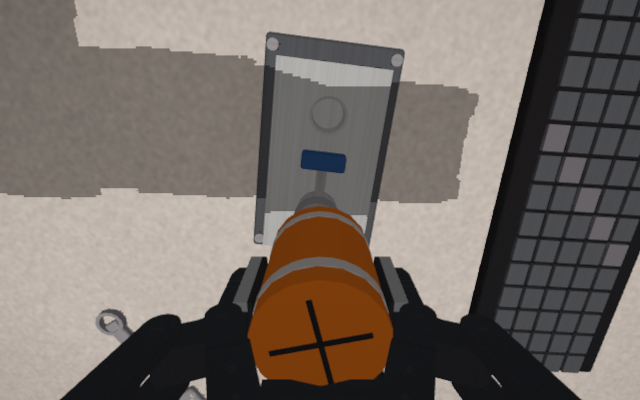

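In w2 the socket ring is at (331,71); in w3 it is at (328,113). The jaw is at (323,161) in w3. The held phantom's cross is at (321,345) in both.

Run:
```python
from h import *
import pickle
cs=[pickle.load(open(f,"rb")) for f in("c2.pkl","c3.pkl")]
uv=[]
for f,g in(("w2",(331,71)),("w3",(328,113))):
    im=cv2.imread(f"pics/{f}.png",0);x0,y0=g[0]-30,g[1]-30;s=cv2.resize(im[y0:y0+60,x0:x0+60],None,fx=6,fy=6,interpolation=cv2.INTER_CUBIC)
    h=cv2.HoughCircles(cv2.createCLAHE(4).apply(s),cv2.HOUGH_GRADIENT_ALT,1.5,20,param1=100,param2=.5,minRadius=75,maxRadius=140)
    print(f,None if h is None else [((a/6+x0).round(1),(b/6+y0).round(1),(r/6).round(1)) for a,b,r in h.reshape(-1,h.shape[-1])[:, :3]][:4])
    for z in(.045,):print(atz("wrist",g,z,cs[len(uv)]))
    uv.append(g)
print("tri",tri([ray("wrist",u,c) for u,c in zip(uv,cs)]))
for c,p in zip(cs,([.5379,-.0662,.2552],[.540,-.033,.2549])):
    print("cross rel",atz("wrist",(321,345),p[2]-.0237,c)-p)
```

```text
w2 [(np.float32(331.2), np.float32(70.8), np.float32(21.1)), (np.float32(331.2), np.float32(70.8), np.float32(18.4)), (np.float32(331.2), np.float32(70.8), np.float32(16.1)), (np.float32(331.2), np.float32(70.8), np.float32(14.1))]
[0.54686141 0.02621312 0.045     ]
w3 [(np.float32(328.2), np.float32(115.5), np.float32(16.8)), (np.float32(328.2), np.float32(115.5), np.float32(19.4))]
[0.54709799 0.02802281 0.045     ]
tri [0.54740872 0.02672362 0.02877836]
cross rel [ 0.00117129 -0.00071154 -0.0237    ]
cross rel [ 0.0011092  -0.00068941 -0.0237    ]
```

move_arm([
  [[3,0.3,0],0],
  [[3,0.3,1],0],
  [[0,0,3],0],
  [[0,0,3],0],
  [[0,0,0],0],
])

```text
t: 6.75
eef_pos: [0.5439, 0.0267, 0.1816]
tcp_rot: [[0.001, 1.0, -0.006], [1.0, -0.001, -0.001], [-0.001, -0.006, -1.0]]
ft_force: [-0.6, 0.5, -2.7]
finger_gap: 0.049
grasp_force: 63.1
```

Run:
```python
from h import *
plan([.5459,.0269,.174],0.0)
c=cal("wrist");im=ctrl.camera("wrist");save("w4.png",cv2.resize(im[60:400,150:500],None,fx=1.5,fy=1.5))
print(proj("wrist",[.547,.0262,.045],c))
```

```text
t 6.75 pos [0.5439 0.0267 0.1816] yaw -0.001 dyaw 0.001 joints [ 0.05  0.34 -0.19  1.05 -0.    1.62] n 1
[[0.02, 0.2, 0.76], -0.001]
[324.78797269 219.17172059]
```

View pics/w4.png

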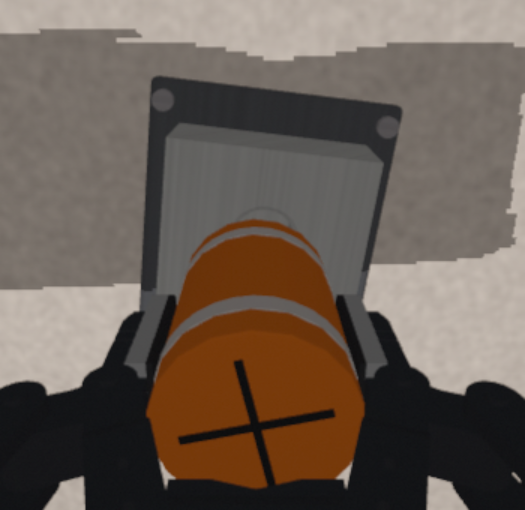

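The crop shows the hole's far rim at (265,208), which is full-frame (327,199). It is within about 1 mm of the prediction and directly behind the spigot, so I go on down.

move_arm([
  [[0,0,0.4],0],
  [[0,0,0],0],
  [[0,0,0],0],
])

```text
t: 7.1
eef_pos: [0.5466, 0.0274, 0.1821]
tcp_rot: [[0.001, 1.0, 0.002], [1.0, -0.001, 0.0], [0.0, 0.002, -1.0]]
ft_force: [-1.0, -0.2, -2.3]
finger_gap: 0.0486
grasp_force: 63.1
```

move_arm([
  [[0,0,0.6],0],
  [[0,0,0.5],0],
  [[0,0,0.4],0],
  [[0,0,0.3],0],
  [[0,0,0.2],0],
])

```text
t: 7.6
eef_pos: [0.5458, 0.0277, 0.1604]
tcp_rot: [[-0.0, 1.0, -0.001], [1.0, 0.0, -0.0], [-0.0, -0.001, -1.0]]
ft_force: [0.7, -0.5, -2.8]
finger_gap: 0.049
grasp_force: 63.1
```

move_arm([
  [[0,0,0.4],0],
  [[0,0,0.4],0],
  [[0,0,0.4],0],
  [[0,0,0.3],0],
  [[0,0,0.2],0],
])

```text
t: 8.1
eef_pos: [0.5459, 0.0276, 0.1436]
tcp_rot: [[0.0, 1.0, -0.0], [1.0, -0.0, -0.0], [-0.0, -0.0, -1.0]]
ft_force: [-0.2, -1.1, -1.3]
finger_gap: 0.0488
grasp_force: 63.1
```

move_arm([
  [[0,0,0.15],0],
  [[0,0,0.15],0],
  [[0,0,0],0],
])

```text
t: 8.4
eef_pos: [0.546, 0.0276, 0.1408]
tcp_rot: [[0.0, 1.0, -0.0], [1.0, -0.0, -0.0], [-0.0, -0.0, -1.0]]
ft_force: [-0.4, -0.0, -3.7]
finger_gap: 0.0489
grasp_force: 63.1
```

move_arm([
  [[0,0,0.1],0],
  [[0,0,0],0],
])

```text
t: 8.6
eef_pos: [0.546, 0.0277, 0.1399]
tcp_rot: [[-0.0, 1.0, 0.0], [1.0, 0.0, -0.0], [-0.0, 0.0, -1.0]]
ft_force: [0.5, -1.3, -3.8]
finger_gap: 0.0488
grasp_force: 63.1
```

move_arm([
  [[0,0,0.1],0],
  [[0,0,0],0],
])

```text
t: 8.8
eef_pos: [0.546, 0.0276, 0.1389]
tcp_rot: [[0.0, 1.0, 0.0], [1.0, -0.0, -0.0], [-0.0, 0.0, -1.0]]
ft_force: [-0.3, -1.5, -3.5]
finger_gap: 0.0489
grasp_force: 63.1
```

move_arm([
  [[0,0,0.1],0],
  [[0,0,0],0],
])

```text
t: 9.0
eef_pos: [0.546, 0.0276, 0.1387]
tcp_rot: [[0.0, 1.0, 0.001], [1.0, -0.0, -0.0], [-0.0, 0.001, -1.0]]
ft_force: [-2.8, -2.4, 6.3]
finger_gap: 0.0489
grasp_force: 64.2
```

move_arm([
  [[0,0,0],0],
  [[0,0,0],0],
  [[0,0,0],0],
  [[0,0,0],0],
  [[0,0,0],0],
], fingers=0)

```text
t: 9.5
eef_pos: [0.546, 0.0277, 0.1379]
tcp_rot: [[-0.0, 1.0, -0.0], [1.0, 0.0, -0.0], [-0.0, -0.0, -1.0]]
ft_force: [-0.4, -0.0, -0.9]
finger_gap: 0.0854
grasp_force: 0.0
```

move_arm([
  [[0,0,-1],0],
  [[0,0,-3],0],
  [[0,0,-4],0],
  [[0,0,-3],0],
  [[0,0,0],0],
])

```text
t: 10.0
eef_pos: [0.5477, 0.0278, 0.2529]
tcp_rot: [[-0.0, 1.0, 0.008], [1.0, 0.0, 0.0], [0.0, 0.008, -1.0]]
ft_force: [-0.3, -0.3, 0.1]
finger_gap: 0.0851
grasp_force: 0.0
```

Run:
```python
from h import *
print(ctrl.sense()["t"],ctrl.sense()["finger_gap"],ctrl.sense()["eef_pos"])
a=ctrl.camera("top");b=ctrl.camera("side")
A=cv2.resize(a[150:240,280:420],(800,514),interpolation=cv2.INTER_CUBIC)
save("s5.png",A)
for n in("top","side"):print([(round(d["conf"],2),np.round(d["rect"]).tolist()) for d in ctrl.spot_in(n,"phantom_mid")][:6])
print(proj("top",[.547,.0262,.115]),proj("side",[.547,.0262,.115]),proj("side",[.547,.0262,.045]))
```

```text
10.0 0.08513502699946629 [0.5477384  0.02779955 0.25291868]
[(0.83, [453.0, 254.0, 476.0, 273.0]), (0.63, [457.0, 223.0, 484.0, 238.0]), (0.62, [464.0, 198.0, 488.0, 218.0])]
[(0.94, [300.0, 320.0, 325.0, 351.0]), (0.63, [310.0, 174.0, 329.0, 202.0]), (0.61, [263.0, 323.0, 280.0, 351.0]), (0.59, [339.0, 322.0, 361.0, 355.0])]
[315.85364868 192.34212216] [319.72185643 181.43773326] [319.96639696 197.03291873]
```

View pics/s5.png

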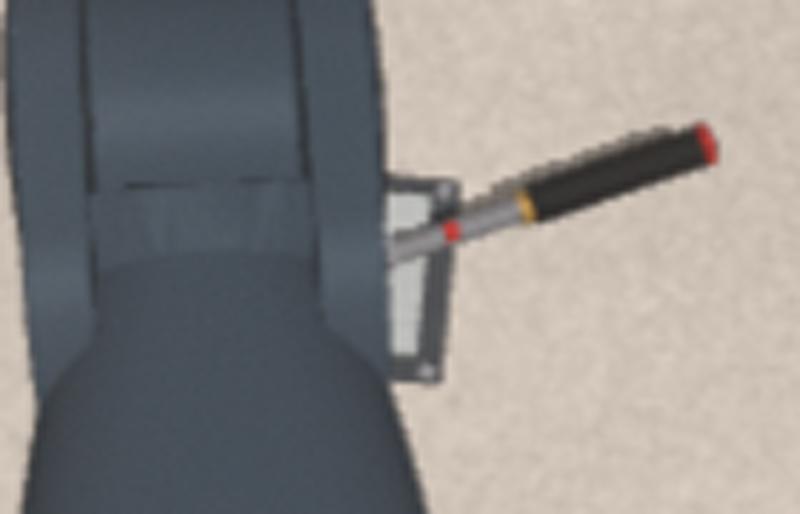

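The crop shows the wrench at rest: gold collar at (527,206), cap at (707,143), red mark at (452,231). The phantom is hidden under the arm in this view. The side network places it at (310..329,174..202), which matches the predicted home position.

Run:
```python
from h import *
u=lambda x,y:(280+x*140/800,150+y*90/514)
pts=np.array([atz("top",u(*q),.073)[:2] for q in((527,206),(707,143),(452,231))])
print(pts)
d=pts[1]-pts[0];phi=np.arctan2(d[1],d[0]);d/=np.linalg.norm(d)
hole=np.array([.547,.0268])
for a in(.08,.1,.12):print(a,hole-.08*np.array([np.sin(a),np.cos(a)]))
B=atz("top",(280+226/3.6,150+165/3.6),.083)[:2];print("B",B)
n=np.array([-d[1],d[0]]);print("phi",phi,"B off line",(B-pts[0])@n,"radii",[(p-B)@d for p in pts])
g=pts[1]-d*.054-d*0;print("grip_mid from cap",g,"from B",B+.155*d)
plan(np.r_[B+.155*d,.24],phi+np.pi/2)
```

```text
[[ 0.56717458 -0.15215686]
 [ 0.60052411 -0.25267697]
 [ 0.55399551 -0.11035803]]
0.08 [ 0.54060682 -0.05294414]
0.1 [ 0.53901333 -0.05280033]
0.12 [ 0.53742302 -0.05262469]
B [ 0.53711653 -0.0577943 ]
phi -1.250453677784491 B off line 0.0011850737098984977 radii [np.float64(0.09902713956560394), np.float64(0.20493504046988467), np.float64(0.05520473205172247)]
grip_mid from cap [ 0.58351995 -0.20142408] from B [ 0.58592476 -0.20490908]
t 10.2 pos [0.5455 0.0276 0.2473] yaw -0.0 dyaw 0.32 joints [ 0.05  0.3  -0.08  1.2  -0.    1.62] n 6
[[-3.88, 0.67, 0.12], -0.053]
[[-3.91, 0.47, 0.12], -0.053]
[[-3.93, 0.26, 0.12], -0.053]
[[-3.93, 0.05, 0.12], -0.053]
[[-3.93, -0.16, 0.12], -0.053]
[[-3.92, -0.37, 0.12], -0.053]
```

move_arm([
  [[-3.9,0.7,0.1],-0.053],
  [[-3.9,0.5,0.1],-0.053],
  [[-3.9,0.3,0.1],-0.053],
  [[-3.9,0.05,0.1],-0.053],
  [[-3.9,-0.15,0.1],-0.053],
])

```text
t: 10.7
eef_pos: [0.5801, -0.1667, 0.2415]
tcp_rot: [[-0.264, 0.964, -0.002], [0.964, 0.264, 0.001], [0.001, -0.002, -1.0]]
ft_force: [0.7, 0.4, -0.6]
finger_gap: 0.0853
grasp_force: 0.0
```

move_arm([
  [[-3.8,-0.3,0.1],-0.048],
  [[0,0,0],0],
  [[0,0,0],0],
])

```text
t: 11.0
eef_pos: [0.587, -0.2034, 0.2403]
tcp_rot: [[-0.306, 0.952, -0.003], [0.952, 0.306, 0.001], [0.002, -0.002, -1.0]]
ft_force: [0.4, 0.7, -1.2]
finger_gap: 0.0854
grasp_force: 0.0
```

Run:
```python
from h import *
c=cal("wrist");im=ctrl.camera("wrist");save("w6.png",im)
for r in(.0,.055,.101,.155,.21):
    d=np.array([np.cos(-1.26),np.sin(-1.26)]);print(r,np.round(proj("wrist",np.r_[np.array([.5375,-.056])+r*d,.073],c)))
plan([.5855,-.2037,.12],.31)
```

```text
0.0 [316. -46.]
0.055 [317.  55.]
0.101 [317. 128.]
0.155 [317. 202.]
0.21 [317. 268.]
t 11.05 pos [ 0.587  -0.2025  0.2407] yaw 0.312 dyaw -0.002 joints [-0.33  0.43  0.11  1.25  0.    0.93] n 3
[[-0.02, -0.06, 4.02], 0.001]
[[-0.02, -0.06, 4.02], 0.001]
[[-0.02, -0.06, 4.02], 0.001]
```

View pics/w6.png

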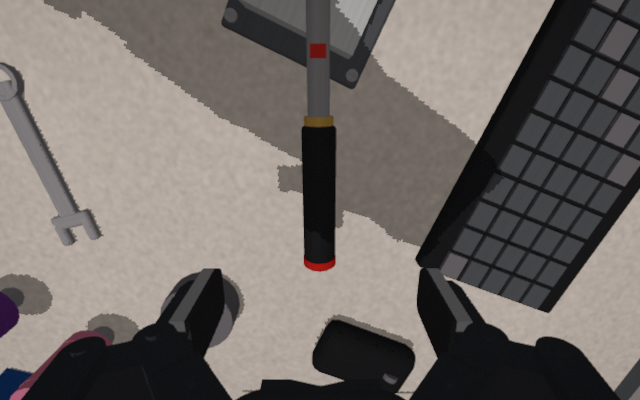

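The wrist view shows the handle vertical at column 318, with the red mark at (318,50) (predicted (317,55)) and the grip from (319,120) to (319,265), centred between the fingers. Descending.

move_arm([
  [[0,0,3],0],
  [[0,0,4],0],
  [[0,0,3],0],
  [[0,0,2],0],
  [[0,0,0],0],
])

```text
t: 11.55
eef_pos: [0.5857, -0.2007, 0.1189]
tcp_rot: [[-0.309, 0.951, -0.006], [0.951, 0.309, 0.002], [0.004, -0.005, -1.0]]
ft_force: [-0.4, -0.5, 0.8]
finger_gap: 0.0855
grasp_force: 0.0
```

move_arm([
  [[0,-0.8,0],0],
  [[0,-0.8,0],0],
  [[0,-0.7,0],0],
  [[0,0,0],0],
])

```text
t: 11.95
eef_pos: [0.5649, -0.2103, 0.1231]
tcp_rot: [[-0.307, 0.952, 0.001], [0.952, 0.307, -0.001], [-0.001, 0.001, -1.0]]
ft_force: [-0.2, 0.0, -0.3]
finger_gap: 0.0852
grasp_force: 0.0
```

move_arm([
  [[0,-0.3,0.2],0],
  [[0,-0.3,0],0],
  [[0,0,0],0],
])

```text
t: 12.25
eef_pos: [0.5596, -0.2119, 0.1199]
tcp_rot: [[-0.308, 0.951, -0.0], [0.951, 0.308, -0.0], [0.0, -0.0, -1.0]]
ft_force: [0.0, -0.2, -0.2]
finger_gap: 0.0852
grasp_force: 0.0
```

move_arm([
  [[0,-0.3,0],0],
  [[0,0,0],0],
])

```text
t: 12.45
eef_pos: [0.5569, -0.2127, 0.1198]
tcp_rot: [[-0.308, 0.951, -0.0], [0.951, 0.308, -0.0], [0.0, -0.0, -1.0]]
ft_force: [-0.7, 1.2, 0.0]
finger_gap: 0.0854
grasp_force: 0.0
```

move_arm([
  [[0.13,-0.62,0],0.04],
  [[0.13,-0.62,0],0.04],
  [[0.13,-0.62,0],0.04],
])

```text
t: 12.75
eef_pos: [0.5402, -0.2134, 0.1205]
tcp_rot: [[-0.192, 0.981, 0.005], [0.981, 0.192, 0.001], [0.0, 0.005, -1.0]]
ft_force: [9.1, 5.1, -1.7]
finger_gap: 0.0854
grasp_force: 4.6
```

move_arm([
  [[0.13,-0.62,0],0.04],
  [[0.13,-0.62,0],0.04],
  [[0,0,0],0],
])

```text
t: 13.05
eef_pos: [0.527, -0.2132, 0.1206]
tcp_rot: [[-0.112, 0.994, 0.004], [0.994, 0.112, 0.0], [-0.0, 0.004, -1.0]]
ft_force: [6.2, 3.6, -0.1]
finger_gap: 0.0852
grasp_force: 3.3
```

move_arm([
  [[0.13,-0.62,0],0.04],
  [[0.13,-0.62,0],0.04],
  [[0,0,0],0],
])

```text
t: 13.35
eef_pos: [0.5147, -0.2119, 0.1207]
tcp_rot: [[-0.033, 0.999, 0.004], [0.999, 0.033, 0.0], [-0.0, 0.004, -1.0]]
ft_force: [8.0, 2.3, -0.7]
finger_gap: 0.0854
grasp_force: 3.6
```

```bash
cat > st.py <<'E'
from h import *
s=ctrl.sense();R=np.array(s["tcp_rot"]);p=np.array(s["eef_pos"]);f=R.T@s["ft_force"]
B=np.array([.5375,-.056]);y=R[:2,1];x=R[:2,0]
print("t",s["t"],"yaw",np.arctan2(y[1],y[0]),"F tool",f.round(1),"B in tool",((B-p[:2])@x).round(4),((B-p[:2])@y).round(4),"tq",np.round(R.T@s["torque"],2),"grasp",s["grasp_force"])
E
python3 st.py
```

```text
t 13.35 yaw 0.0325760603764367 F tool [2.1 8.1 0.7] B in tool 0.155 0.0279 tq [-1.31  0.44 -0.21] grasp 3.580412194132805
```

move_arm([
  [[0.1,-0.47,0],0.03],
  [[0.1,-0.47,0],0.03],
])

```text
t: 13.55
eef_pos: [0.5063, -0.2102, 0.1208]
tcp_rot: [[0.027, 1.0, 0.006], [1.0, -0.027, -0.0], [0.0, 0.006, -1.0]]
ft_force: [10.5, 1.3, 0.0]
finger_gap: 0.0855
grasp_force: 5.0
```

move_arm([
  [[0.1,-0.47,0],0.03],
  [[0.1,-0.47,0],0.03],
])

```text
t: 13.75
eef_pos: [0.4972, -0.208, 0.1209]
tcp_rot: [[0.087, 0.996, 0.006], [0.996, -0.087, -0.001], [0.0, 0.006, -1.0]]
ft_force: [10.3, 0.9, -1.0]
finger_gap: 0.0855
grasp_force: 5.2
```

move_arm([
  [[0.1,-0.47,0],0.03],
  [[0.1,-0.47,0],0.03],
])

```text
t: 13.95
eef_pos: [0.4882, -0.2053, 0.121]
tcp_rot: [[0.147, 0.989, 0.007], [0.989, -0.147, -0.001], [-0.0, 0.007, -1.0]]
ft_force: [12.0, 0.2, -1.3]
finger_gap: 0.0854
grasp_force: 5.4
```

Force is growing (about 12 N), so I use smaller steps now.

move_arm([
  [[0.07,-0.31,0],0.02],
  [[0.07,-0.31,0],0.02],
])

```text
t: 14.15
eef_pos: [0.4825, -0.2032, 0.1211]
tcp_rot: [[0.186, 0.983, 0.007], [0.983, -0.186, -0.002], [-0.0, 0.007, -1.0]]
ft_force: [9.9, -0.1, -1.4]
finger_gap: 0.0856
grasp_force: 5.5
```

move_arm([
  [[0.07,-0.31,0],0.02],
  [[0.07,-0.31,0],0.02],
])

```text
t: 14.35
eef_pos: [0.4768, -0.2009, 0.1212]
tcp_rot: [[0.225, 0.974, 0.007], [0.974, -0.225, -0.002], [-0.0, 0.008, -1.0]]
ft_force: [11.5, -2.4, -1.0]
finger_gap: 0.0851
grasp_force: 5.6
```

```bash
python3 st.py
```

```text
t 14.35 yaw -0.2272614978325317 F tool [ 0.3 11.8  1.1] B in tool 0.1549 0.0265 tq [-2.09  0.07 -0.09] grasp 5.648985654115677
```

move_arm([
  [[0.07,-0.31,0],0.02],
  [[0.07,-0.31,0],0.02],
])

```text
t: 14.55
eef_pos: [0.4712, -0.1983, 0.1213]
tcp_rot: [[0.264, 0.964, 0.008], [0.964, -0.264, -0.003], [-0.001, 0.008, -1.0]]
ft_force: [10.7, -4.3, -0.6]
finger_gap: 0.0854
grasp_force: 5.8
```

move_arm([
  [[0.07,-0.31,0],0.02],
  [[0.07,-0.31,0],0.02],
])

```text
t: 14.75
eef_pos: [0.4657, -0.1956, 0.1214]
tcp_rot: [[0.303, 0.953, 0.008], [0.953, -0.303, -0.003], [-0.001, 0.008, -1.0]]
ft_force: [11.0, -5.2, -1.0]
finger_gap: 0.0858
grasp_force: 5.9
```

move_arm([
  [[0.07,-0.31,0],0.02],
  [[0.07,-0.31,0],0.02],
])

```text
t: 14.95
eef_pos: [0.4603, -0.1926, 0.1214]
tcp_rot: [[0.341, 0.94, 0.008], [0.94, -0.341, -0.004], [-0.001, 0.009, -1.0]]
ft_force: [10.6, -6.8, -0.1]
finger_gap: 0.0853
grasp_force: 6.0
```

move_arm([
  [[0.07,-0.31,0],0.02],
  [[0.07,-0.31,0],0.02],
])

```text
t: 15.15
eef_pos: [0.455, -0.1894, 0.1215]
tcp_rot: [[0.379, 0.926, 0.008], [0.926, -0.379, -0.005], [-0.001, 0.009, -1.0]]
ft_force: [9.8, -8.1, -0.0]
finger_gap: 0.0855
grasp_force: 6.2
```

move_arm([
  [[0.07,-0.31,0],0.02],
  [[0.07,-0.31,0],0.02],
])

```text
t: 15.35
eef_pos: [0.4499, -0.1859, 0.1215]
tcp_rot: [[0.416, 0.91, 0.008], [0.91, -0.415, -0.005], [-0.002, 0.009, -1.0]]
ft_force: [9.2, -10.3, -0.7]
finger_gap: 0.0849
grasp_force: 6.3
```

move_arm([
  [[0.07,-0.31,0],0.02],
  [[0.07,-0.31,0],0.02],
])

```text
t: 15.55
eef_pos: [0.4445, -0.1823, 0.1215]
tcp_rot: [[0.452, 0.892, 0.007], [0.892, -0.452, -0.006], [-0.002, 0.009, -1.0]]
ft_force: [6.4, -10.9, -0.5]
finger_gap: 0.0857
grasp_force: 5.8
```

```bash
python3 st.py
```

```text
t 15.55 yaw -0.4689489096676751 F tool [-6.8 10.6  0.6] B in tool 0.1546 0.0258 tq [-2.18 -1.35  0.2 ] grasp 5.760460942983627
```

move_arm([
  [[0.07,-0.31,0],0.02],
  [[0.07,-0.31,0],0.02],
])

```text
t: 15.75
eef_pos: [0.439, -0.178, 0.1212]
tcp_rot: [[0.487, 0.873, 0.006], [0.873, -0.487, -0.006], [-0.002, 0.008, -1.0]]
ft_force: [4.8, -11.0, 0.4]
finger_gap: 0.0852
grasp_force: 4.7
```

```bash
python3 st.py
```

```text
t 15.75 yaw -0.5091080377538592 F tool [-7.2  9.6 -0.3] B in tool 0.1545 0.0266 tq [-1.82 -1.17  0.22] grasp 4.738984107971191
```

move_arm([
  [[0.07,-0.31,0],0.02],
  [[0.07,-0.31,0],0.02],
])

```text
t: 15.95
eef_pos: [0.4336, -0.1732, 0.1209]
tcp_rot: [[0.522, 0.853, 0.004], [0.853, -0.522, -0.004], [-0.002, 0.006, -1.0]]
ft_force: [3.6, -8.0, -0.2]
finger_gap: 0.085
grasp_force: 3.7
```

```bash
python3 st.py
```

```text
t 15.95 yaw -0.5489281534804962 F tool [-5.   7.2  0.2] B in tool 0.1542 0.0275 tq [-1.43 -0.85  0.19] grasp 3.6738447099924088
```

move_arm([
  [[0.07,-0.31,0],0.02],
])

```text
t: 16.05
eef_pos: [0.431, -0.1707, 0.1208]
tcp_rot: [[0.539, 0.843, 0.004], [0.843, -0.539, -0.004], [-0.001, 0.005, -1.0]]
ft_force: [2.9, -7.1, 0.1]
finger_gap: 0.0859
grasp_force: 3.1
```

```bash
python3 st.py
```

```text
t 16.05 yaw -0.5687736188953129 F tool [-4.4  6.2 -0.1] B in tool 0.154 0.028 tq [-1.14 -0.78  0.16] grasp 3.1257301568984985
```

The force is at about half the peak, which puts the mark about 5 mm off: past the click and well short of 8.7 mm. Backing off.

move_arm([
  [[0,0.6,0],0],
  [[0,0.8,0],0],
  [[0,1,0],0],
  [[0,1,0],0],
  [[0,1,0],0],
])

```text
t: 16.55
eef_pos: [0.4668, -0.193, 0.1197]
tcp_rot: [[0.537, 0.844, -0.001], [0.844, -0.537, 0.0], [-0.0, -0.001, -1.0]]
ft_force: [0.1, 1.0, 0.1]
finger_gap: 0.0853
grasp_force: 0.0
```

```bash
python3 st.py
python3 - <<'E'
from h import *
c=cal("wrist");im=ctrl.camera("wrist");save("w7.png",im)
E
```

```text
t 16.55 yaw -0.5663945430151368 F tool [ 0.9 -0.4 -0.1] B in tool 0.1535 -0.0139 tq [ 0.    0.01 -0.02] grasp 0.0
```

View pics/w7.png

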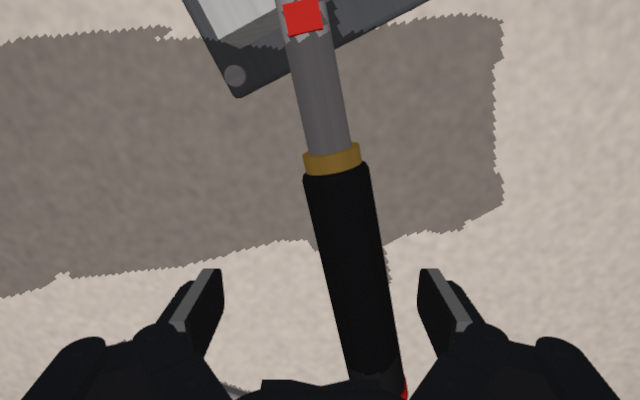

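The wrist view shows the handle sprung back and free between the fingers: neck at (320,100), grip from (335,170) to (380,370), clear of both pads. Lifting straight up and away.

move_arm([
  [[0,0.2,-2],0],
  [[0,0,-4],0],
  [[0,0,-4],0],
  [[0,0,-4],0],
  [[0,0,-3],0],
])

```text
t: 17.1
eef_pos: [0.4679, -0.1939, 0.2922]
tcp_rot: [[0.537, 0.844, 0.001], [0.844, -0.537, -0.0], [0.0, 0.001, -1.0]]
ft_force: [0.6, -0.0, 0.2]
finger_gap: 0.0854
grasp_force: 0.0
```

move_arm([
  [[-4,-1,0],0],
  [[-4,-1,0],0],
  [[-4,-2,0],0],
  [[-4,-2,0],0],
  [[0,0,0],0],
])

```text
t: 17.6
eef_pos: [0.3275, -0.298, 0.2898]
tcp_rot: [[0.541, 0.841, -0.002], [0.841, -0.541, 0.0], [-0.001, -0.002, -1.0]]
ft_force: [0.9, 0.7, 0.1]
finger_gap: 0.0853
grasp_force: 0.0
```

Run:
```python
from h import *
print(ctrl.sense()["t"],ctrl.sense()["eef_pos"])
a=ctrl.camera("top");b=ctrl.camera("side")
A=cv2.resize(a[150:260,280:420],(490,385),interpolation=cv2.INTER_CUBIC);C=cv2.resize(b[150:270,270:380],(300,327),interpolation=cv2.INTER_CUBIC)
o=np.zeros((385,790,3),np.uint8);o[:,:490]=A;o[:327,490:]=C;save("f8.png",o)
```

```text
17.6 [ 0.32753702 -0.29799204  0.2898179 ]
```

View pics/f8.png

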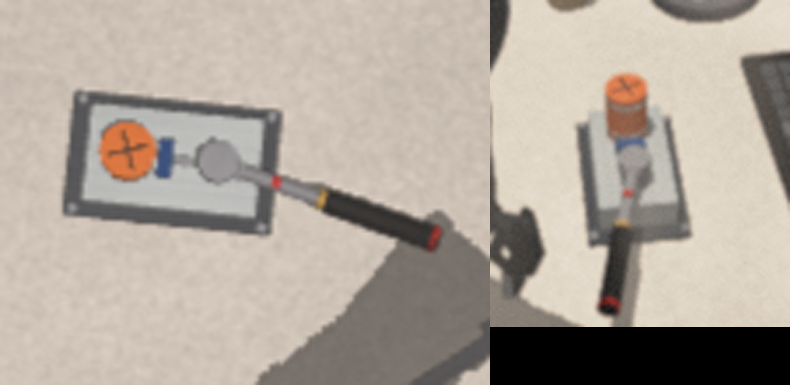

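The phantom is upright and home at (127,150), with the jaw against it. Head (218,160), red mark (277,182) and cap (433,237) lie on one line, so the wrench is straight. The gripper is clear.

```bash
python3 -c "
from bench import ctrl
print(ctrl.hand_in())"
```

```text
the job is handed in; nothing more can be done
None
```

I've handed the job in: the orange phantom is seated home in the clamp stand, and I turned the wrench clockwise until it broke away (red mark about 5 mm off by force, limit 8.7 mm). It was then let go and sprang back straight, leaving the clamp tight by view, though the jaw travel was not measured and the hand-in gave no verdict.

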